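# Index the bowl one notch and slide it to the scriber

### The job

The brass bowl on the tilted turntable is due for its next mark: lift the sprung index plunger, turn the head one notch counter-clockwise (seen looking down onto the bowl) and let the plunger drop fully home in that notch. Then slide the carriage along its rail to the track notch at the scriber post, so that the scriber points at the bowl, and leave it resting in that notch. Do not touch the polished bowl, and leave the hammer, bottle and jar where they are.

Things in the scene. Friction and masses are not known exactly. Their poses are not given: they have to be found in the camera images.
- slide_bed: Grey slide bed fixed on the bench, 130 x 460 x 30 mm. Origin: centre of its underside; x across the rail (away from the robot at yaw 0), y along it, z up. Its steel track strip (top 40 mm up, at x = -56 mm) has two 12 mm cross notches, at y = 0 and y = +100 mm. A sprung ball under the carriage's middle drops 3 mm into them; about 10 N pushes it out.
- carriage (a joint): Position (m) of the aluminium carriage (90 x 120 mm) along the bed's +y: its centre is at bed y = value - 0.15, so its ball is in the track notches at 0.15 and 0.25. Range -0.01 to 0.30; 3 N of friction, stays where left. It carries the turret.
- carriage_handle (a point): Upright round wooden handle of the carriage, 24 mm in diameter, free from 82 to 134 mm above the bench. Point: on its axis, 110 mm above the bench. It stands 135 mm to the bed's -x side of the rail's centre line, 30 mm to -y of the carriage centre. Axes parallel to the bed's.
- turret_centre (a point): Centre of the upper face of the steel index plate (180 mm across, tilted), on the turning axis, 135 mm above the bench, over the carriage centre. Does not turn. z: the turning axis, tilted 35 degrees from vertical to the bed's -y; x parallel to the bed's x. The plate has six notches, 14 mm wide, 10 mm deep for the pin, at radius 80 mm, at multiples of 60 degrees from x.
- head (a joint): Angle (rad) of the turning head about the turret's z, positive counter-clockwise looking down onto the bowl. Plunger azimuth in the turret frame = -120 degrees + value. About 0 at the start; one notch is 1.047 (60 degrees). Range -1.3 to 2.3, 0.2 N m of friction, stays where left. It carries the bowl and, on a dark arm, the plunger.
- plunger (a joint): Lift (m) of the index plunger along the turret's z: 0 fully home in a notch, 0.010 when its round-tipped 10 mm pin rides on the plate's face, 0.020 at most. A spring pushes it home with 6 N (10 N at full lift). With the pin in a notch the head is locked.
- plunger_knob (a point): The plunger's black round knob, 28 mm in diameter; at home it spans 27 to 61 mm above the plate's face (along the turret's z), above a 30 mm wide barrel 25 mm high. Point: on its axis, 48 mm above the face when home, 80 mm from the turning axis. It rises with the plunger and goes round with the head: carrying the lifted knob along that circle turns the head.
- bowl: Polished brass bowl, mouth down, fixed on the head: 96 mm in diameter, from 23 to 89 mm above the plate's face, widest at 45 to 57 mm. Origin: on the turning axis at the plate's face, z along the axis. It leans over the knob, so the gripper fits there only with the tool tilted along the turning axis.
- scriber_post: Steel post, fixed, 228 mm tall, foot 80 x 70 mm, with a level scriber at 176 mm height pointing at the rail. It stands at one of the two track notches. Origin: on the bench, at bed x = +150 mm and bed y = that notch's; axes as the bed's. The post stands 29 mm to -y of its origin, as the leaning bowl does of the carriage centre.
- wood_block: Dark wooden block, fixed, 75 x 70 x 110 mm, standing at the other track notch. Origin and offset as for the post.
- hammer: Loose hammer lying on the bench, 260 mm long, bystander. Origin at the middle of its underside.
- bottle: Clear bottle with a blue cap, 66 mm in diameter, 200 mm tall, bystander. Origin: centre of its foot.
- jar: Amber jar, 70 mm in diameter, 75 mm tall, bystander. Origin: centre of its foot.
Not all that is in view belongs to the job. What is meant by the scriber_post is not pink, and is the larger of those in its own colour.

How it is judged:
On the way, in this order (a step that is already met when the one before it is completed fails the run):
1. the plunger is lifted clear of its notch (value of joint plunger above 0.0105 m), for 0.1 s.
2. the head stands one notch counter-clockwise and the plunger is fully home (value of joint head between 0.997 and 1.097 rad and value of joint plunger below 0.0025 m), for 0.2 s.
3. the carriage rests in the track notch at the scriber post (y of turret_centre in the frame of scriber_post between -0.004 and 0.004 m and linear speed of bowl below 0.01 m/s), for 0.2 s.
At the end, for the whole second after the job is handed in: The head stands one notch (60 degrees, within 0.05 rad) counter-clockwise of its start, the plunger is home within 2.5 mm, the carriage is at rest in the track notch at the scriber post (within 4 mm along the rail), and bystanders are where they were (all of step 2 and all of step 3); the robot touches nothing.
It fails at once if the polished bowl is touched (over 2 N) (contact force between any of the fingers, the arm and bowl above 2 N).
It fails at once if the hammer, bottle or jar is moved more than 30 mm, or the bottle or jar tipped (distance of any of hammer, bottle, jar from where it was at the start of the episode above 0.03 m or angle between any of bottle, jar's own z axis and vertical above 0.4 rad).
It also fails if it takes over 58 s, if anything falls off the work surface, if the arm or the gripper's body presses on something with over 40 N, if the wrist force passes 120 N, or if a joint passes its speed limit or range.

### The arm

A 6-joint arm with a two-finger parallel gripper is mounted at the origin on the work surface. World frame = base frame: x ahead of the robot, y to its left, z up, the work surface at z = 0. Lengths are in m, angles in rad, forces in N, time in s.
With the tool pointing down it reaches from about 0.4 to 0.825 m from the base axis. Payload 7 kg.
Tool frame: the origin (TCP) lies at the very end of the fingers, on their centre line; the grasp point (between the pads) lies 19 mm behind it; z points along the fingers, y is the line along which they close (so a half turn about z gives the same grasp; the last joint's range is limited). The gripper opens to 88 mm and grips with 3 to 60 N. Pads are 19 mm wide; open, the fingers measure 130 mm over their backs; the gripper's body (78 mm by 193 mm) begins 47 mm behind the grasp point.
Start: joints at [1.459, 0.359, 0.012, 0, -1.224, -0.288], TCP at [0.263, 0.622, 0.227] pointing down, gripper open.
Joint ranges: [-3.07, 3.07], [-1.43, 2.12], [-1.02, 1.25], [-3.03, 1.67], [-3.05, -0], [-3.03, 3.03]. Speed limits (rad/s): [2.39, 2.39, 3.01, 3.14, 3.14, 3.14].

### API

Orientations are given as [roll, pitch, yaw] about the fixed x, y, z axes, in that order (R = Rz(yaw) Ry(pitch) Rx(roll)).
In Python, from station import arm gives the robot as it stands. The module is installed in compiled form; this text tells all that it offers.
- The arm moves only by the shell command python3 -m crank 'ROWS' [FORCE]. ROWS is JSON, a list of rows, each an object of numbers: "dx", "dy", "dz": the shift along the world's x, y, z in m; "twist": the turn about the world's z in degrees; "grip": the opening, from -1 (shut) to 1 (fully open). A call has exactly 5 rows; each row is the pose to reach, as a shift and turn from the pose commanded when the call began; what a row does not reach only later rows make up. A row lasts 1/12 s, in which the tool goes at most 41.7 mm and 7.16 degrees, less where a joint would pass 70% of its speed; a pose out of reach is approached as far as the arm can. A call with a gripper value outside its range is refused whole. The fingers move at their own pace and stop on an object; FORCE is the grip in N (left out, the last holds). Time passes only in rows, so rows that repeat a pose let the fingers close, or fill a call up. It gives the time, the measured TCP pose, the force, the opening and the grip force at its end, in the units of the state.
- arm.get_state(): the state, without advancing time (a new reading comes with each control period).
- arm.grab_frame(name): name is "side" or "top"; returns the picture (480x640x3 uint8, red, green, blue); there is no depth.
- arm.get_calibration(name): a dict with "fx", "fy", "cx", "cy" (pixels), "cam_to_world" (4x4, takes a point from camera to world coordinates). Camera axes: x right, y down, z forward; pixel columns grow to the right and rows downward; lengths in m; the calibration is good to about 2 mm. A picture is of the moment at which its call begins. get_calibration takes no time and is no camera call.
- arm.job_done(): hands the job in; it is judged then, once.
The state is a dict: "t": time; "q": joint angles; "qd": joint speeds; "joint_efforts": joint torques, N m; "eef_pos": TCP position; "ee_rot": TCP orientation; "force": force on the tool from outside, world axes, zero at the start; "moment": the same for the moment, N m; "width": finger opening in m; "gripper_force": force on a finger pad.
Only numpy, scipy, OpenCV 4.12 (cv2) and the standard library are available. Lean on these libraries where they do the work, as an engineer would, in place of code of your own. Each camera call takes 0.05 s, during which the arm holds its last target. There are 200 camera calls.

## Working session

There is one attempt and no reset: what is moved stays moved. The work goes in short steps, Python scripts to look and compute and a shell command to move; the robot and the scene stay as the last step left them, time stands still between calls to the robot, and variables do not carry over. Pictures are saved under pics/ and viewed, at most 10 in all, crops included, and the job is handed in when it is done.

```bash
mkdir -p pics
python3 - <<'E'
from station import arm
import cv2
for n in ("side","top"):
    cv2.imwrite(f"pics/{n}0.png",arm.grab_frame(n)[:,:,::-1]); c=arm.get_calibration(n); print(n,c)
print(arm.get_state())
E
```

```text
side {'fx': 608.6585274886319, 'fy': 608.6585274886319, 'cx': 320.1879592608865, 'cy': 240.98845777768355, 'cam_to_world': array([[ 0.82180199, -0.39564314,  0.41000974, -0.0027073 ],
       [-0.56972039, -0.58039213,  0.58186223, -0.82533534],
       [ 0.00775663, -0.71176645, -0.70237337,  1.10731196],
       [ 0.        ,  0.        ,  0.        ,  1.        ]])}
top {'fx': 498.4677599780787, 'fy': 498.4677599780787, 'cx': 324.2041993603646, 'cy': 237.646488027365, 'cam_to_world': array([[ 2.29441617e-02, -9.93143398e-01,  1.14628775e-01,
         4.34303069e-01],
       [-9.99730073e-01, -2.32116838e-02, -9.99418628e-04,
        -6.03794243e-03],
       [ 3.65329290e-03, -1.14574903e-01, -9.93407895e-01,
         1.51461837e+00],
       [ 0.00000000e+00,  0.00000000e+00,  0.00000000e+00,
         1.00000000e+00]])}
{'t': 0.1, 'q': array([ 1.45910036e+00,  3.59295628e-01,  1.11949309e-02, -3.18333822e-04,
       -1.22408224e+00, -2.88065885e-01]), 'qd': array([ 0.00064411,  0.00036859,  0.00165799,  0.00091272, -0.00029002,
       -0.00016531]), 'joint_efforts': array([-2.09776597e-03, -5.84165454e+01,  2.93750650e+01,  7.01551929e+00,
        1.01301813e-02, -5.48810942e-05]), 'eef_pos': array([0.262585  , 0.62138428, 0.22574665]), 'ee_rot': array([ 3.14017815e+00, -1.07025985e-04, -3.99870153e-01]), 'force': array([0.1743016 , 0.17576338, 0.38994929]), 'moment': array([0.03080406, 0.0185869 , 0.00992211]), 'gripper_force': 0.0, 'width': 0.08755113898986136}
```

View pics/side0.png

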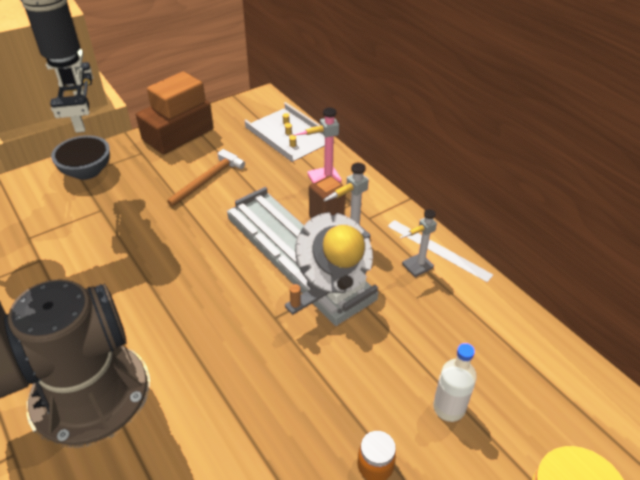

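View pics/top0.png

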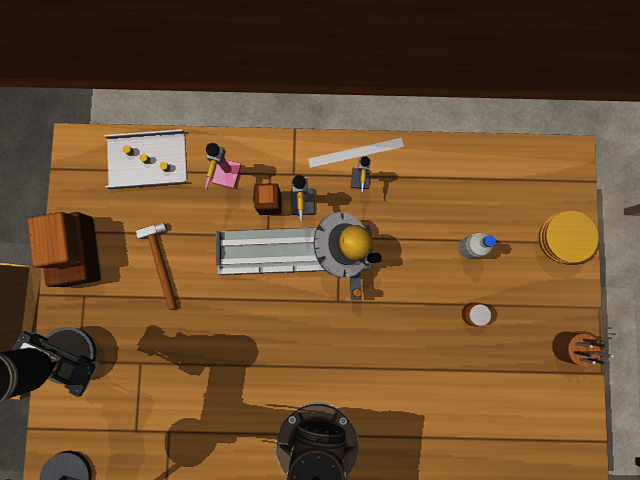

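Side view: the grey post is at (357,195), the tall one by the block. The pink post at (328,150) and the small grey post at (425,240) are decoys. The knob is at about (345,283) and the handle at (295,295). Top view: bed columns 217–375, bowl (355,243), knob (374,258), handle (357,293), post (300,195), block (267,197). I'll enlarge both.

Run:
```python
import cv2
t=cv2.imread("pics/top0.png")[165:315,210:410]; cv2.imwrite("pics/t1.png",cv2.resize(t,(800,600),interpolation=cv2.INTER_CUBIC))
s=cv2.imread("pics/side0.png")[175:325,225:425]; cv2.imwrite("pics/s1.png",cv2.resize(s,(800,600),interpolation=cv2.INTER_CUBIC))
```

```text
(no output)
```

View pics/t1.png

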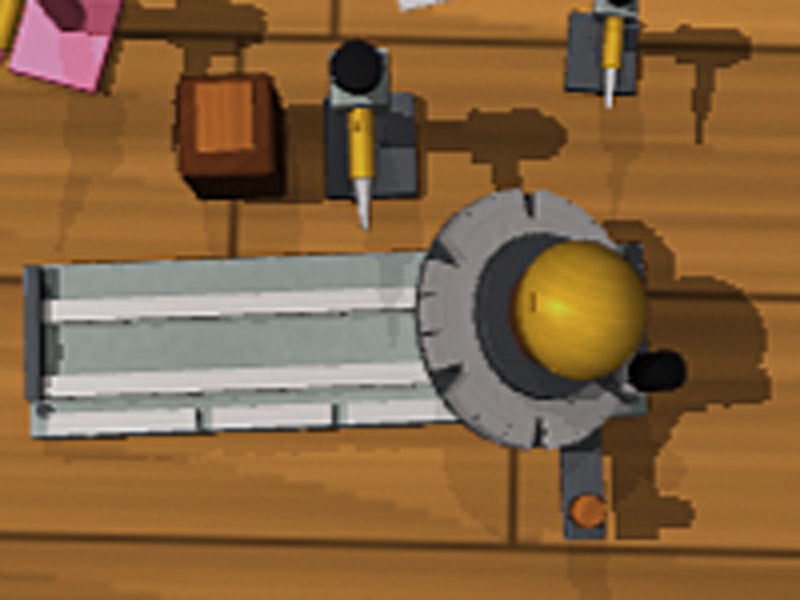

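View pics/s1.png

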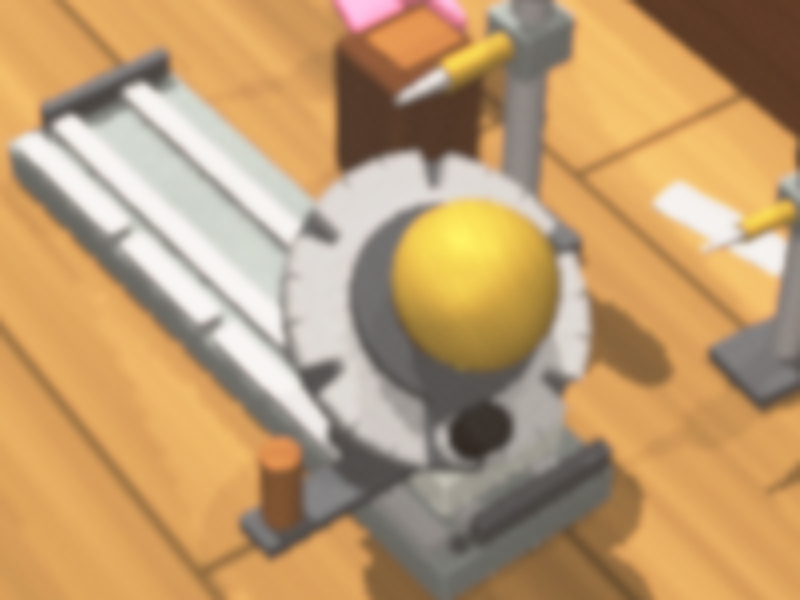

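Top crop: the track notches are at about (198,418) and (337,412) in the crop, and the post stands at the right-hand one (bed y=0). The handle top is at (587,510), the knob at about (657,371) and the bowl at about (580,310). Side crop: handle top (281,453), knob (480,430), bowl (475,285). Next I'll triangulate and check these against the given sizes.

```bash
cat > h.py <<'E'
import numpy as np
from station import arm
def ray(n,uv):
    c=arm.get_calibration(n);M=c["cam_to_world"]
    d=M[:3,:3]@[(uv[0]-c["cx"])/c["fx"],(uv[1]-c["cy"])/c["fy"],1];return M[:3,3],d/np.linalg.norm(d)
def plane(n,uv,z):
    o,d=ray(n,uv);return o+d*(z-o[2])/d[2]
def two(a,b):
    (o,d),(p,e)=ray("top",a),ray("side",b)
    A=np.stack([d,-e],1);s=np.linalg.lstsq(A,p-o,rcond=None)[0]
    P,Q=o+s[0]*d,p+s[1]*e;return (P+Q)/2,np.linalg.norm(P-Q)
t=lambda u,v:((u+.5)/4-.5+210,(v+.5)/4-.5+165)
s=lambda u,v:((u+.5)/4-.5+225,(v+.5)/4-.5+175)
E
python3 - <<'E'
from h import *
np.set_printoptions(precision=4,suppress=True)
A=plane("top",t(198,418),.04);B=plane("top",t(337,412),.04)
A2=plane("side",s(121,235),.04);B2=plane("side",s(208,325),.04)
print("notches top",A,B,np.linalg.norm(A-B),"side",A2,B2,np.linalg.norm(A2-B2))
# strip outer edge line z=.04 x=-? ; bed edge far line
for q in [(35,436),(445,421)]: print("bed near edge z.03",plane("top",t(*q),.03))
for q in [(60,266),(415,252)]: print("bed far edge z.03",plane("top",t(*q),.03))
print("handle",plane("top",t(587,510),.134),plane("side",s(281,453),.134),two(t(587,510),s(281,453)))
print("knob",two(t(657,371),s(480,430)))
print("bowl",two(t(580,310),s(475,285)))
print("post cap",two(t(357,67),s(530,0)), "tip",two(t(366,227),s(400,101)))
print("post foot",[plane("top",t(*q),.01) for q in [(327,198),(416,197),(416,95)]])
E
```

```text
notches top [0.5064 0.1826 0.04  ] [0.5132 0.0801 0.04  ] 0.10272945390843294 side [0.4996 0.1743 0.04  ] [0.5033 0.0762 0.04  ] 0.09815147637532401
bed near edge z.03 [0.4907 0.3043 0.03  ]
bed near edge z.03 [0.5089 0.0002 0.03  ]
bed far edge z.03 [0.6183 0.2916 0.03  ]
bed far edge z.03 [0.6352 0.0257 0.03  ]
handle [ 0.4447 -0.0995  0.134 ] [ 0.441  -0.1047  0.134 ] (array([ 0.4445, -0.0998,  0.1271]), np.float64(0.0006536508468763537))
knob (array([ 0.5416, -0.1468,  0.1276]), np.float64(0.0014378398972781717))
bowl (array([ 0.5785, -0.0898,  0.1697]), np.float64(0.0016481612874900094))
post cap (array([0.7353, 0.066 , 0.1949]), np.float64(0.00584163712242117)) tip (array([0.6316, 0.0569, 0.1713]), np.float64(0.00189574091731573))
post foot [array([0.6779, 0.0944, 0.01  ]), array([0.6803, 0.0264, 0.01  ]), array([0.7596, 0.0285, 0.01  ])]
```

The bed yaw is about 3.5°, the centre about (0.569, 0.083), and sizes agree within 3 mm. The moves keep the tool vertical, so I'll work out which twist and offset clear the bowl best while still holding the knob's upper end.

```bash
cat > opt.py <<'E'
import numpy as np
T=np.radians(35);a=np.array([0,-np.sin(T),np.cos(T)]);yt=np.array([0,np.cos(T),np.sin(T)]);xt=np.array([1,0,0.])
O=np.array([0,0,.135])
# bowl surface points, elliptic dome, r 48 below
hs=np.r_[np.linspace(23,57,15),57+32*np.sin(np.linspace(.05,1.57,25))]/1e3
rs=np.r_[np.full(15,48.),48*np.cos(np.linspace(.05,1.57,25))]/1e3
ph=np.linspace(0,2*np.pi,120)
B=np.concatenate([O+h*a+r*(np.outer(np.cos(ph),xt)+np.outer(np.sin(ph),yt)) for h,r in zip(hs,rs)])
def boxd(P,lo,hi): return np.linalg.norm(np.maximum(np.maximum(lo-P,P-hi),0),axis=1).min()
az=np.radians(-120);K=O+.08*(np.cos(az)*xt+np.sin(az)*yt)
res=[]
for psi in range(-20,75,5):   # closing axis n = (cos,-sin) bed frame
    p=np.radians(psi);n=np.array([np.cos(p),-np.sin(p),0]);d=np.array([-np.sin(p),-np.cos(p),0]) # d outward
    u=n-(n@a)*a;u/=np.linalg.norm(u)
    L=K+np.linspace(.027,.061,35)[:,None]*a
    for off in np.arange(-4,16,2)/1e3:
        for z in np.arange(.118,.146,.002):
            c=K+.061*a+off*d; c[2]=z
            R=np.stack([n,d,[0,0,1]])
            cov=[]
            for sg in (1,-1):
                q=(L+sg*.014*u-c)@R.T
                cov.append(((abs(q[:,1])<.0095)&(q[:,2]>0)).sum())
            if min(cov)<8: continue
            Q=(B-c)@R.T
            g=.016  # pad gap half w/ misalignment
            f=min(boxd(Q,np.array([g,-.0095,0]),np.array([g+.021,.0095,.066])),boxd(Q,np.array([-g-.021,-.0095,0]),np.array([-g,.0095,.066])))
            fo=min(boxd(Q,np.array([.03,-.0095,0]),np.array([.051,.0095,.066])),boxd(Q,np.array([-.051,-.0095,0]),np.array([-.03,.0095,.066])))
            b=boxd(Q,np.array([-.0965,-.039,.066]),np.array([.0965,.039,.2]))
            res.append((min(f,b,fo),psi,off,z,min(cov),f,fo,b,*(c-(K+.048*a))))
for m in (8,12,16,20):
    r=sorted([x for x in res if x[4]>=m],reverse=True)[:3]
    for x in r: print(m,np.round(x,4))
E
python3 opt.py
```

```text
8 [ 5.50e-03  2.50e+01  4.00e-03  1.36e-01  8.00e+00  2.12e-02  2.41e-02
  5.50e-03 -1.70e-03 -1.11e-02  1.40e-03]
8 [ 5.00e-03  2.00e+01  4.00e-03  1.36e-01  8.00e+00  1.97e-02  2.14e-02
  5.00e-03 -1.40e-03 -1.12e-02  1.40e-03]
8 [ 4.30e-03  1.00e+01  4.00e-03  1.38e-01  8.00e+00  1.61e-02  1.61e-02
  4.30e-03 -7.00e-04 -1.14e-02  3.40e-03]
12 [ 1.30e-03  1.50e+01  2.00e-03  1.34e-01  1.20e+01  1.62e-02  1.68e-02
  1.30e-03 -5.00e-04 -9.40e-03 -6.00e-04]
12 [ 1.00e-03  2.00e+01  2.00e-03  1.32e-01  1.20e+01  1.77e-02  1.95e-02
  1.00e-03 -7.00e-04 -9.30e-03 -2.60e-03]
12 [ 8.00e-04  3.50e+01  2.00e-03  1.32e-01  1.20e+01  1.97e-02  2.33e-02
  8.00e-04 -1.10e-03 -9.10e-03 -2.60e-03]
16 [ 0.00e+00  7.00e+01  4.00e-03  1.24e-01  1.70e+01  5.50e-03  4.80e-03
  0.00e+00 -3.80e-03 -8.80e-03 -1.06e-02]
16 [ 0.00e+00  7.00e+01  4.00e-03  1.22e-01  2.00e+01  5.50e-03  4.80e-03
  0.00e+00 -3.80e-03 -8.80e-03 -1.26e-02]
16 [ 0.00e+00  7.00e+01  4.00e-03  1.20e-01  2.00e+01  5.50e-03  4.80e-03
  0.00e+00 -3.80e-03 -8.80e-03 -1.46e-02]
20 [ 0.00e+00  7.00e+01  4.00e-03  1.22e-01  2.00e+01  5.50e-03  4.80e-03
  0.00e+00 -3.80e-03 -8.80e-03 -1.26e-02]
20 [ 0.00e+00  7.00e+01  4.00e-03  1.20e-01  2.00e+01  5.50e-03  4.80e-03
  0.00e+00 -3.80e-03 -8.80e-03 -1.46e-02]
20 [ 0.00e+00  7.00e+01  4.00e-03  1.18e-01  2.00e+01  5.50e-03  4.80e-03
  0.00e+00 -3.80e-03 -8.80e-03 -1.66e-02]
```

The tightest spot is the gripper body over the bowl: about 5 mm clear at a closing-axis yaw of −25° in the bed frame. That's workable once I refine the position from close by. Moving to hover now.

```bash
P='[{"dx":0.01,"dy":-0.03,"dz":0.02,"twist":-5},{"dx":0.02,"dy":-0.06,"dz":0.04,"twist":-10},{"dx":0.035,"dy":-0.09,"dz":0.06,"twist":-15},{"dx":0.05,"dy":-0.12,"dz":0.075,"twist":-20},{"dx":0.06,"dy":-0.15,"dz":0.08,"twist":-25}]'
python3 -m crank '[{"dx":0.01,"dy":-0.03,"dz":0.02,"twist":-5},{"dx":0.02,"dy":-0.06,"dz":0.04,"twist":-10},{"dx":0.035,"dy":-0.09,"dz":0.06,"twist":-15},{"dx":0.05,"dy":-0.12,"dz":0.075,"twist":-20},{"dx":0.06,"dy":-0.15,"dz":0.08,"twist":-25}]'
python3 -m crank '[{"dx":0.015,"dy":-0.035,"twist":-5},{"dx":0.03,"dy":-0.07,"twist":-10},{"dx":0.045,"dy":-0.105,"twist":-15},{"dx":0.06,"dy":-0.14,"twist":-20},{"dx":0.075,"dy":-0.175,"twist":-25}]'
python3 -m crank '[{"dx":0.015,"dy":-0.035,"twist":-5},{"dx":0.03,"dy":-0.07,"twist":-10},{"dx":0.045,"dy":-0.105,"twist":-15},{"dx":0.06,"dy":-0.14,"twist":-20},{"dx":0.075,"dy":-0.175,"twist":-25}]'
```

```text
invalid input at $[0]: expected keys dx, dy, dz, twist, grip
invalid input at $[0]: expected keys dx, dy, dz, twist, grip
invalid input at $[0]: expected keys dx, dy, dz, twist, grip
```

```bash
python3 -m crank '[{"dx":0.01,"dy":-0.03,"dz":0.02,"twist":-5,"grip":1},{"dx":0.02,"dy":-0.06,"dz":0.04,"twist":-10,"grip":1},{"dx":0.035,"dy":-0.09,"dz":0.06,"twist":-15,"grip":1},{"dx":0.05,"dy":-0.12,"dz":0.075,"twist":-20,"grip":1},{"dx":0.06,"dy":-0.15,"dz":0.08,"twist":-25,"grip":1}]'
python3 -m crank '[{"dx":0.015,"dy":-0.035,"dz":0,"twist":-5,"grip":1},{"dx":0.03,"dy":-0.07,"dz":0,"twist":-10,"grip":1},{"dx":0.045,"dy":-0.105,"dz":0,"twist":-15,"grip":1},{"dx":0.06,"dy":-0.14,"dz":0,"twist":-20,"grip":1},{"dx":0.075,"dy":-0.175,"dz":0,"twist":-25,"grip":1}]'
python3 -m crank '[{"dx":0.015,"dy":-0.035,"dz":0,"twist":-5,"grip":1},{"dx":0.03,"dy":-0.07,"dz":0,"twist":-10,"grip":1},{"dx":0.045,"dy":-0.105,"dz":0,"twist":-15,"grip":1},{"dx":0.06,"dy":-0.14,"dz":0,"twist":-20,"grip":1},{"dx":0.075,"dy":-0.175,"dz":0,"twist":-25,"grip":1}]'
```

```text
t: 0.52
eef_pos: [0.3239, 0.471, 0.3089]
ee_rot: [-3.139, 0.001, -0.84]
force: [1.0, 1.3, 0.3]
width: 0.0878
gripper_force: 0.0
t: 0.93
eef_pos: [0.3978, 0.2948, 0.3065]
ee_rot: [3.141, 0.0, -1.276]
force: [0.4, 0.3, 0.5]
width: 0.0876
gripper_force: 0.0
t: 1.35
eef_pos: [0.4728, 0.1199, 0.3066]
ee_rot: [3.142, 0.0, -1.713]
force: [1.2, 0.6, -1.2]
width: 0.0873
gripper_force: 0.0
```

```bash
python3 -m crank '[{"dx":0.005,"dy":-0.035,"dz":0,"twist":-3,"grip":1},{"dx":0.01,"dy":-0.075,"dz":0,"twist":-6,"grip":1},{"dx":0.015,"dy":-0.115,"dz":0,"twist":-9,"grip":1},{"dx":0.02,"dy":-0.155,"dz":0,"twist":-11,"grip":1},{"dx":0.025,"dy":-0.19,"dz":0,"twist":-13,"grip":1}]'
python3 -m crank '[{"dx":0.005,"dy":-0.04,"dz":0,"twist":0,"grip":1},{"dx":0.01,"dy":-0.08,"dz":0,"twist":0,"grip":1},{"dx":0.015,"dy":-0.12,"dz":0,"twist":0,"grip":1},{"dx":0.018,"dy":-0.155,"dz":-0.015,"twist":0,"grip":1},{"dx":0.018,"dy":-0.155,"dz":-0.05,"twist":0,"grip":1}]'
python3 -m crank '[{"dx":0,"dy":0,"dz":-0.03,"twist":0,"grip":1},{"dx":0,"dy":0,"dz":-0.06,"twist":0,"grip":1},{"dx":0,"dy":0,"dz":-0.09,"twist":0,"grip":1},{"dx":0,"dy":0,"dz":-0.11,"twist":0,"grip":1},{"dx":0,"dy":0,"dz":-0.11,"twist":0,"grip":1}]'
python3 - <<'E'
from station import arm
import cv2,numpy as np
a=arm.grab_frame("top")[165:315,285:435,::-1];b=arm.grab_frame("side")[205:355,265:415,::-1]
cv2.imwrite("pics/c2.png",np.hstack([cv2.resize(x,(400,400),interpolation=cv2.INTER_CUBIC) for x in(a,b)]))
print(arm.get_state()["eef_pos"],arm.get_state()["ee_rot"])
E
```

```text
t: 1.77
eef_pos: [0.4973, -0.0706, 0.3065]
ee_rot: [3.141, 0.0, -1.938]
force: [1.3, 0.9, -0.0]
width: 0.0876
gripper_force: 0.0
t: 2.18
eef_pos: [0.5179, -0.229, 0.2593]
ee_rot: [-3.135, -0.001, -1.939]
force: [2.6, 0.1, -0.0]
width: 0.0879
gripper_force: 0.0
t: 2.6
eef_pos: [0.5125, -0.2227, 0.1417]
ee_rot: [3.133, -0.001, -1.937]
force: [-1.6, -0.8, 0.3]
width: 0.0879
gripper_force: 0.0
[ 0.51555476 -0.22340802  0.14650234] [ 3.14016481e+00 -8.60699308e-04 -1.93544088e+00]
```

View pics/c2.png

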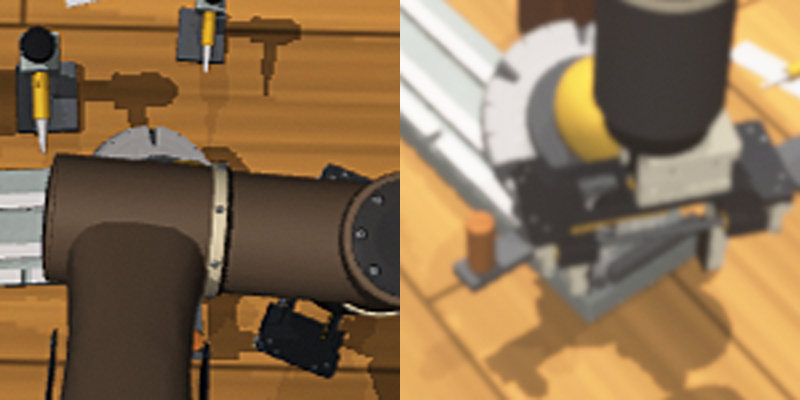

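The arm hides the knob from the top camera. The side view shows the open fingers outboard of it, and the bowl clear. I'll probe the knob's outer rim with closed fingers to pin its position along the approach line.

```bash
python3 -m crank '[{"dx":0,"dy":0,"dz":-0.005,"twist":0,"grip":-1},{"dx":0,"dy":0,"dz":-0.01,"twist":0,"grip":-1},{"dx":0,"dy":0,"dz":-0.016,"twist":0,"grip":-1},{"dx":0.003,"dy":0.0075,"dz":-0.016,"twist":0,"grip":-1},{"dx":0.0055,"dy":0.014,"dz":-0.016,"twist":0,"grip":-1}]' 10
python3 -m crank '[{"dx":0.002,"dy":0.005,"dz":0,"twist":0,"grip":-1},{"dx":0.004,"dy":0.01,"dz":0,"twist":0,"grip":-1},{"dx":0.006,"dy":0.015,"dz":0,"twist":0,"grip":-1},{"dx":0.0092,"dy":0.0233,"dz":0,"twist":0,"grip":-1},{"dx":0.0092,"dy":0.0233,"dz":0,"twist":0,"grip":-1}]'
python3 -m crank '[{"dx":0,"dy":0,"dz":0,"twist":0,"grip":-1},{"dx":0,"dy":0,"dz":0,"twist":0,"grip":-1},{"dx":0.0005,"dy":0.0012,"dz":0,"twist":0,"grip":-1},{"dx":0.001,"dy":0.0025,"dz":0,"twist":0,"grip":-1},{"dx":0.0015,"dy":0.0037,"dz":0,"twist":0,"grip":-1}]'
```

```text
t: 3.12
eef_pos: [0.5213, -0.2089, 0.1306]
ee_rot: [3.142, -0.0, -1.936]
force: [-0.8, 0.7, -0.2]
width: 0.0598
gripper_force: 0.0
t: 3.53
eef_pos: [0.5312, -0.1847, 0.1307]
ee_rot: [-3.141, 0.0, -1.935]
force: [-0.3, 1.0, 0.6]
width: 0.0268
gripper_force: 0.0
t: 3.95
eef_pos: [0.5319, -0.1824, 0.1305]
ee_rot: [3.142, -0.0, -1.936]
force: [0.7, 0.2, -0.5]
width: 0.0008
gripper_force: 0.0
```

```bash
python3 -m crank '[{"dx":0.0003,"dy":0.0007,"dz":0,"twist":0,"grip":-1},{"dx":0.0006,"dy":0.0015,"dz":0,"twist":0,"grip":-1},{"dx":0.001,"dy":0.0025,"dz":0,"twist":0,"grip":-1},{"dx":0.001,"dy":0.0025,"dz":0,"twist":0,"grip":-1},{"dx":0.001,"dy":0.0025,"dz":0,"twist":0,"grip":-1}]'
python3 -m crank '[{"dx":0.0003,"dy":0.0007,"dz":0,"twist":0,"grip":-1},{"dx":0.0006,"dy":0.0015,"dz":0,"twist":0,"grip":-1},{"dx":0.0008,"dy":0.002,"dz":0,"twist":0,"grip":-1},{"dx":0.0008,"dy":0.002,"dz":0,"twist":0,"grip":-1},{"dx":0.0008,"dy":0.002,"dz":0,"twist":0,"grip":-1}]'
```

```text
t: 4.37
eef_pos: [0.533, -0.1797, 0.1306]
ee_rot: [3.142, -0.0, -1.936]
force: [0.5, 0.3, -0.3]
width: 0.0006
gripper_force: 0.0
t: 4.78
eef_pos: [0.5338, -0.1777, 0.1306]
ee_rot: [-3.142, 0.0, -1.936]
force: [-0.1, -0.6, -0.9]
width: 0.0003
gripper_force: 0.0
```

```bash
python3 -m crank '[{"dx":0.0003,"dy":0.0007,"dz":0,"twist":0,"grip":-1},{"dx":0.0006,"dy":0.0015,"dz":0,"twist":0,"grip":-1},{"dx":0.0008,"dy":0.002,"dz":0,"twist":0,"grip":-1},{"dx":0.0008,"dy":0.002,"dz":0,"twist":0,"grip":-1},{"dx":0.0008,"dy":0.002,"dz":0,"twist":0,"grip":-1}]'
```

```text
t: 5.2
eef_pos: [0.5343, -0.1761, 0.1306]
ee_rot: [3.141, -0.001, -1.936]
force: [-1.6, -3.5, 0.1]
width: 0.0006
gripper_force: 2.0
```

Contact is within 1.5 mm of the estimate. I'll back off and open, and tabulate coverage against clearance.

```bash
python3 -m crank '[{"dx":-0.003,"dy":-0.008,"dz":0,"twist":0,"grip":1},{"dx":-0.007,"dy":-0.018,"dz":0.004,"twist":0,"grip":1},{"dx":-0.011,"dy":-0.028,"dz":0.007,"twist":0,"grip":1},{"dx":-0.011,"dy":-0.028,"dz":0.007,"twist":0,"grip":1},{"dx":-0.011,"dy":-0.028,"dz":0.007,"twist":0,"grip":1}]'
sed -e 's/range(-20,75,5)/(15,20,25,30)/' -e 's/np.arange(-4,16,2)/np.arange(2,8,1)/' -e 's/np.arange(.118,.146,.002)/np.arange(.134,.142,.001)/' -e 's/<8: continue/<4: continue/' -e '/^for m in/,$d' opt.py > o2.py
cat >> o2.py <<'E'
for m in (5,6,7,8,9,10):
    for x in sorted([x for x in res if x[4]==m],reverse=True)[:2]: print(m,np.round(np.array(x)*1e3,1)[[0,1,2,3,5,7]],"mm; psi",x[1])
E
python3 o2.py
```

```text
t: 5.62
eef_pos: [0.5234, -0.2046, 0.138]
ee_rot: [-3.141, 0.001, -1.937]
force: [0.7, -0.1, 0.5]
width: 0.0282
gripper_force: 0.0
5 [8.40e+00 1.50e+04 6.00e+00 1.40e+02 2.02e+01 8.40e+00] mm; psi 15
5 [8.30e+00 2.50e+04 5.00e+00 1.39e+02 2.22e+01 8.30e+00] mm; psi 25
6 [7.60e+00 2.50e+04 5.00e+00 1.38e+02 2.22e+01 7.60e+00] mm; psi 25
6 [7.10e+00 2.00e+04 5.00e+00 1.38e+02 2.07e+01 7.10e+00] mm; psi 20
7 [6.40e+00 2.00e+04 4.00e+00 1.38e+02 1.97e+01 6.40e+00] mm; psi 20
7 [6.30e+00 1.50e+04 5.00e+00 1.38e+02 1.92e+01 6.30e+00] mm; psi 15
8 [5.70e+00 2.00e+04 4.00e+00 1.37e+02 1.97e+01 5.70e+00] mm; psi 20
8 [5.50e+00 2.50e+04 4.00e+00 1.36e+02 2.12e+01 5.50e+00] mm; psi 25
9 [4.30e+00 2.00e+04 3.00e+00 1.36e+02 1.87e+01 4.30e+00] mm; psi 20
9 [4.10e+00 2.50e+04 3.00e+00 1.35e+02 2.02e+01 4.10e+00] mm; psi 25
10 [3.60e+00 2.00e+04 3.00e+00 1.35e+02 1.87e+01 3.60e+00] mm; psi 20
10 [3.50e+00 1.50e+04 3.00e+00 1.36e+02 1.72e+01 3.50e+00] mm; psi 15
```

```bash
python3 -m crank '[{"dx":0,"dy":0,"dz":0,"twist":0,"grip":0.6},{"dx":0,"dy":0,"dz":0,"twist":0,"grip":0.6},{"dx":0,"dy":0,"dz":0,"twist":0,"grip":0.6},{"dx":0.002,"dy":0.005,"dz":0,"twist":0,"grip":0.6},{"dx":0.005,"dy":0.013,"dz":0,"twist":0,"grip":0.6}]'
python3 -m crank '[{"dx":0.003,"dy":0.007,"dz":0,"twist":0,"grip":0.6},{"dx":0.006,"dy":0.015,"dz":0,"twist":0,"grip":0.6},{"dx":0.008,"dy":0.0205,"dz":0,"twist":0,"grip":0.6},{"dx":0.008,"dy":0.0205,"dz":0,"twist":0,"grip":0.6},{"dx":0.008,"dy":0.0205,"dz":0,"twist":0,"grip":0.6}]'
python3 - <<'E'
from station import arm
import cv2
cv2.imwrite("pics/s3.png",cv2.resize(arm.grab_frame("side")[205:325,285:445,::-1],(800,600),interpolation=cv2.INTER_CUBIC))
print(arm.get_state()["eef_pos"])
E
```

```text
t: 6.03
eef_pos: [0.5285, -0.1905, 0.1375]
ee_rot: [3.141, -0.0, -1.936]
force: [0.2, 0.2, -0.9]
width: 0.0616
gripper_force: 0.0
t: 6.45
eef_pos: [0.5367, -0.1696, 0.1375]
ee_rot: [3.142, -0.0, -1.934]
force: [-0.5, 0.4, 0.1]
width: 0.07
gripper_force: 0.0
[ 0.53655901 -0.16996032  0.13753625]
```

View pics/s3.png

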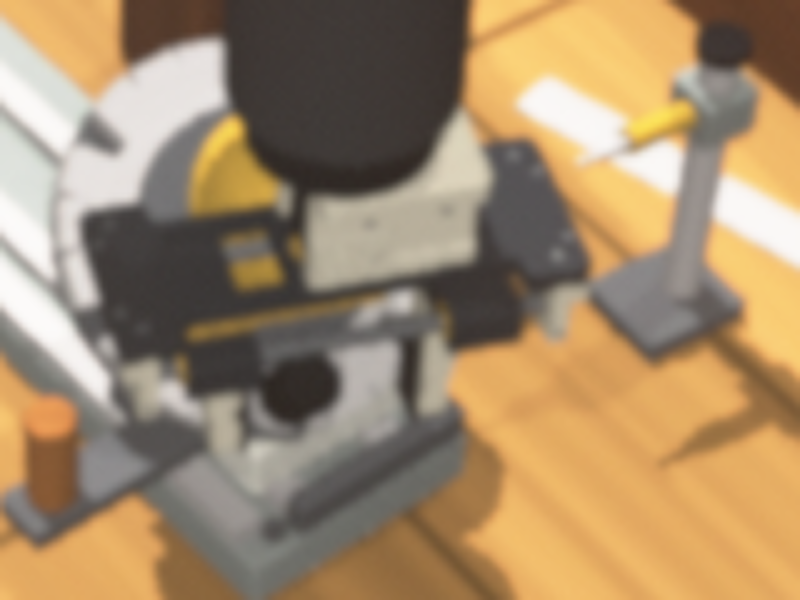

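The knob is visible at (300,388) between the fingers, with inner faces at about 245 and 400. It seems nearer the left finger, so I'll check the offset by projection.

Run:
```python
from h import *
import cv2
c=arm.get_calibration("side");W=np.linalg.inv(c["cam_to_world"])
def px(P):
    p=W[:3,:3]@P+W[:3,3];u=np.array([c["fx"]*p[0]/p[2]+c["cx"],c["fy"]*p[1]/p[2]+c["cy"]]);return (u+.5-[285,205])*5-.5
st=arm.get_state();E=st["eef_pos"];y=st["ee_rot"][2]
n=np.array([-np.sin(y),np.cos(y),0]);d=np.array([n[1],-n[0],0]);d=d if d[1]<0 else -d
print("n",n,"d",d,"fingertip inner",px(E+.035*n),px(E-.035*n),"outer front",px(E+.056*n+.0095*d),px(E-.056*n+.0095*d))
K=np.array([.5407,-.1598,.1453])-.004*d
print("knob top pred",K,px(K))
im=arm.grab_frame("side")[205:325,285:445].max(2)
m=(cv2.resize(im,(800,600),interpolation=cv2.INTER_CUBIC)<45).astype(np.uint8);m[:,:250]=0
m[:,350:]=0;m[:350]=0;m[430:]=0
k,l,s,ce=cv2.connectedComponentsWithStats(m);print(s,ce)
u=ce[1+np.argmax(s[1:,4])]; full=(u+.5)/5-.5+[285,205]
print("knob centre at z=.145",plane("side",full,.145))
```

```text
n [ 0.93439625 -0.35623537  0.        ] d [-0.35623537 -0.93439625  0.        ] fingertip inner [405.04551975 396.24180882] [245.33150495 425.47776351] outer front [459.14699871 403.97679378] [202.37932147 451.25272105]
knob top pred [ 0.54212494 -0.15606241  0.1453    ] [317.25267661 372.61227671]
[[     0      0    800    600 480000]] [[399.5 299.5]]Traceback (most recent call last):
  File "<stdin>", line 15, in <module>
    return _wrapfunc(a, 'argmax', axis=axis, out=out, **kwds)
    return bound(*args, **kwds)
ValueError: attempt to get argmax of an empty sequence
```

The apparent offset is the knob's visible flank, so the model holds to about 2 mm. I'll move in the last 11 mm and close.

```bash
python3 -m crank '[{"dx":0.001,"dy":0.003,"dz":0,"twist":0,"grip":0.6},{"dx":0.002,"dy":0.006,"dz":0,"twist":0,"grip":0.6},{"dx":0.003,"dy":0.008,"dz":0,"twist":0,"grip":0.6},{"dx":0.004,"dy":0.0104,"dz":0,"twist":0,"grip":0.6},{"dx":0.004,"dy":0.0104,"dz":0,"twist":0,"grip":0.6}]'
python3 -m crank '[{"dx":0,"dy":0,"dz":0,"twist":0,"grip":-0.2},{"dx":0,"dy":0,"dz":0,"twist":0,"grip":-0.5},{"dx":0,"dy":0,"dz":0,"twist":0,"grip":-1},{"dx":0,"dy":0,"dz":0,"twist":0,"grip":-1},{"dx":0,"dy":0,"dz":0,"twist":0,"grip":-1}]' 30
python3 -m crank '[{"dx":0,"dy":0,"dz":0,"twist":0,"grip":-1},{"dx":0,"dy":0,"dz":0,"twist":0,"grip":-1},{"dx":0,"dy":0,"dz":0,"twist":0,"grip":-1},{"dx":0,"dy":0,"dz":0,"twist":0,"grip":-1},{"dx":0,"dy":0,"dz":0,"twist":0,"grip":-1}]' 30
```

```text
t: 6.97
eef_pos: [0.5408, -0.1595, 0.1376]
ee_rot: [-3.141, 0.0, -1.935]
force: [0.2, -0.9, 0.2]
width: 0.07
gripper_force: 0.0
t: 7.38
eef_pos: [0.5405, -0.1599, 0.1376]
ee_rot: [-3.142, 0.0, -1.936]
force: [0.1, 0.3, -0.5]
width: 0.0425
gripper_force: 0.0
t: 7.8
eef_pos: [0.5404, -0.1598, 0.1374]
ee_rot: [3.141, -0.0, -1.936]
force: [-0.2, -0.4, -0.3]
width: 0.027
gripper_force: 28.9
```

Gripped at 27 mm with almost no side force. Lifting 14 mm along the turning axis.

```bash
python3 -m crank '[{"dx":0,"dy":0,"dz":0,"twist":0,"grip":-1},{"dx":0,"dy":0,"dz":0,"twist":0,"grip":-1},{"dx":0,"dy":-0.001,"dz":0.0015,"twist":0,"grip":-1},{"dx":0,"dy":-0.002,"dz":0.003,"twist":0,"grip":-1},{"dx":0,"dy":-0.003,"dz":0.0043,"twist":0,"grip":-1}]' 50
python3 -m crank '[{"dx":0,"dy":-0.001,"dz":0.0015,"twist":0,"grip":-1},{"dx":0,"dy":-0.002,"dz":0.003,"twist":0,"grip":-1},{"dx":0.0003,"dy":-0.003,"dz":0.0045,"twist":0,"grip":-1},{"dx":0.0005,"dy":-0.005,"dz":0.0072,"twist":0,"grip":-1},{"dx":0.0005,"dy":-0.005,"dz":0.0072,"twist":0,"grip":-1}]'
python3 -m crank '[{"dx":0,"dy":0,"dz":0,"twist":0,"grip":-1},{"dx":0,"dy":0,"dz":0,"twist":0,"grip":-1},{"dx":0,"dy":0,"dz":0,"twist":0,"grip":-1},{"dx":0,"dy":0,"dz":0,"twist":0,"grip":-1},{"dx":0,"dy":0,"dz":0,"twist":0,"grip":-1}]'
```

```text
t: 8.22
eef_pos: [0.5403, -0.1625, 0.1414]
ee_rot: [3.141, 0.0, -1.936]
force: [1.5, 3.3, -7.1]
width: 0.0262
gripper_force: 47.9
t: 8.63
eef_pos: [0.5406, -0.168, 0.1492]
ee_rot: [3.141, -0.0, -1.936]
force: [-1.0, 4.1, -9.0]
width: 0.0261
gripper_force: 47.9
t: 9.05
eef_pos: [0.5407, -0.1678, 0.1488]
ee_rot: [3.141, -0.0, -1.936]
force: [-1.9, 3.7, -8.4]
width: 0.0261
gripper_force: 47.9
```

Wrist force is about 9 N along the axis, so the lift is about 14 mm. Now I'll carry the knob round 60°, twisting the tool along with it.

```bash
python3 -m crank '[{"dx":0.008,"dy":-0.0027,"dz":-0.0022,"twist":5,"grip":-1},{"dx":0.0163,"dy":-0.0047,"dz":-0.0039,"twist":10,"grip":-1},{"dx":0.0248,"dy":-0.0059,"dz":-0.0052,"twist":15,"grip":-1},{"dx":0.0335,"dy":-0.0065,"dz":-0.0059,"twist":20,"grip":-1},{"dx":0.0422,"dy":-0.0063,"dz":-0.0062,"twist":25,"grip":-1}]'
```

```text
t: 9.47
eef_pos: [0.5812, -0.1739, 0.1421]
ee_rot: [3.137, 0.001, -1.496]
force: [-10.1, 6.4, -2.7]
width: 0.0257
gripper_force: 49.9
```

```bash
python3 -m crank '[{"dx":0.0086,"dy":0.0009,"dz":0.0002,"twist":5,"grip":-1},{"dx":0.0171,"dy":0.0024,"dz":0.001,"twist":10,"grip":-1},{"dx":0.0254,"dy":0.0047,"dz":0.0022,"twist":15,"grip":-1},{"dx":0.0335,"dy":0.0076,"dz":0.004,"twist":20,"grip":-1},{"dx":0.041,"dy":0.0113,"dz":0.0062,"twist":25,"grip":-1}]'
python3 -m crank '[{"dx":0,"dy":0,"dz":0,"twist":0,"grip":-1},{"dx":0,"dy":0,"dz":0,"twist":0,"grip":-1},{"dx":0,"dy":0,"dz":0,"twist":0,"grip":-1},{"dx":0,"dy":0,"dz":0,"twist":0,"grip":-1},{"dx":0,"dy":0,"dz":0,"twist":0,"grip":-1}]'
python3 - <<'E'
from station import arm
import cv2
cv2.imwrite("pics/s4.png",cv2.resize(arm.grab_frame("side")[195:315,285:445,::-1],(800,600),interpolation=cv2.INTER_CUBIC))
E
```

```text
t: 9.88
eef_pos: [0.6242, -0.1649, 0.1504]
ee_rot: [3.14, -0.002, -1.059]
force: [-1.9, -2.5, 2.9]
width: 0.0142
gripper_force: 2.0
t: 10.3
eef_pos: [0.6256, -0.1649, 0.1518]
ee_rot: [-3.139, -0.005, -1.066]
force: [-1.2, -5.1, 5.3]
width: 0.0004
gripper_force: 8.0
```

View pics/s4.png

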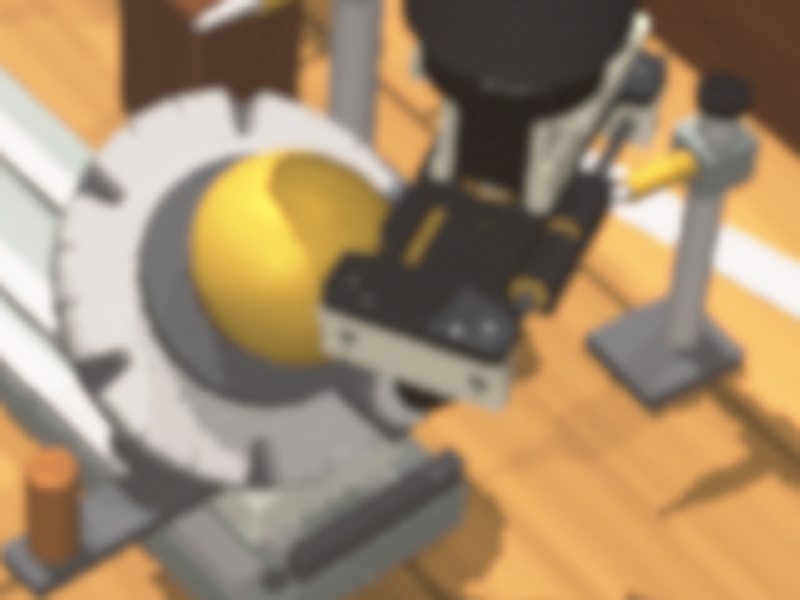

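The pads slipped off near the end: the fingers are shut just outside the knob, which is seen at about (425,390). I'll back off up and out, then measure the head angle.

```bash
python3 -m crank '[{"dx":0.002,"dy":-0.01,"dz":0.012,"twist":0,"grip":-1},{"dx":0.005,"dy":-0.025,"dz":0.025,"twist":0,"grip":-1},{"dx":0.01,"dy":-0.05,"dz":0.04,"twist":0,"grip":-1},{"dx":0.015,"dy":-0.08,"dz":0.05,"twist":0,"grip":-1},{"dx":0.02,"dy":-0.1,"dz":0.05,"twist":0,"grip":-1}]' 30
python3 - <<'E'
from h import *
import cv2
cv2.imwrite("pics/s5.png",cv2.resize(arm.grab_frame("side")[195:315,285:445,::-1],(800,600),interpolation=cv2.INTER_CUBIC))
c=arm.get_calibration("side");W=np.linalg.inv(c["cam_to_world"])
def px(P):
    p=W[:3,:3]@P+W[:3,3];u=np.array([c["fx"]*p[0]/p[2]+c["cx"],c["fy"]*p[1]/p[2]+c["cy"]]);return (u+.5-[285,195])*5-.5
th=.061;X=np.array([np.cos(th),np.sin(th),0]);Y=np.array([-np.sin(th),np.cos(th),0]);T=np.radians(35)
A=-np.sin(T)*Y+np.cos(T)*np.array([0,0,1]);YT=np.cross(A,X);O=np.array([.5776,-.0628,.135])
for h in (0,.045,.055):
  for az in range(-120,-49,10): print(h,az,px(O+.08*(np.cos(np.radians(az))*X+np.sin(np.radians(az))*YT)+h*A).round())
E
```

```text
t: 10.77
eef_pos: [0.6464, -0.2659, 0.2038]
ee_rot: [-3.137, -0.006, -1.066]
force: [0.4, 0.7, 0.6]
width: 0.0002
gripper_force: 0.0
0 -120 [265. 451.]
0 -110 [293. 450.]
0 -100 [321. 443.]
0 -90 [346. 431.]
0 -80 [368. 414.]
0 -70 [387. 394.]
0 -60 [401. 370.]
0 -50 [411. 343.]
0.045 -120 [305. 430.]
0.045 -110 [335. 429.]
0.045 -100 [363. 422.]
0.045 -90 [389. 410.]
0.045 -80 [411. 393.]
0.045 -70 [430. 371.]
0.045 -60 [445. 347.]
0.045 -50 [455. 320.]
0.055 -120 [315. 426.]
0.055 -110 [344. 424.]
0.055 -100 [373. 417.]
0.055 -90 [398. 405.]
0.055 -80 [421. 388.]
0.055 -70 [440. 366.]
0.055 -60 [455. 342.]
0.055 -50 [465. 314.]
```

View pics/s5.png

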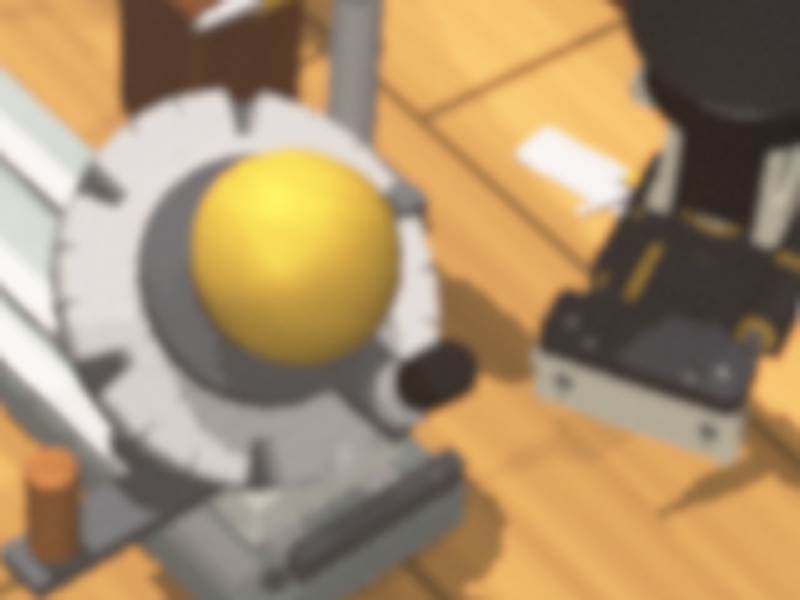

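The knob is lifted at azimuth of about −70°, so the head is at about 50° and the pin is riding on the face. I'll push it the last 10° with shut fingers from its −x side, keeping the body outside the bowl.

```bash
python3 -m crank '[{"dx":-0.02,"dy":0,"dz":0,"twist":-6,"grip":-1},{"dx":-0.04,"dy":0,"dz":0,"twist":-12,"grip":-1},{"dx":-0.06,"dy":0,"dz":0,"twist":-18,"grip":-1},{"dx":-0.082,"dy":0.01,"dz":-0.01,"twist":-24.5,"grip":-1},{"dx":-0.082,"dy":0.039,"dz":-0.03,"twist":-24.5,"grip":-1}]'
python3 -m crank '[{"dx":0,"dy":0,"dz":-0.015,"twist":0,"grip":-1},{"dx":0,"dy":0,"dz":-0.029,"twist":0,"grip":-1},{"dx":0,"dy":0,"dz":-0.029,"twist":0,"grip":-1},{"dx":0,"dy":0,"dz":-0.029,"twist":0,"grip":-1},{"dx":0,"dy":0,"dz":-0.029,"twist":0,"grip":-1}]'
```

```text
t: 11.23
eef_pos: [0.5613, -0.2267, 0.1725]
ee_rot: [-3.135, -0.003, -1.504]
force: [1.2, 1.3, -0.9]
width: 0.0001
gripper_force: 0.0
t: 11.65
eef_pos: [0.5632, -0.2244, 0.1415]
ee_rot: [-3.14, -0.001, -1.492]
force: [-0.3, 0.2, 0.6]
width: 0.0009
gripper_force: 0.0
```

```bash
python3 -m crank '[{"dx":-0.001,"dy":0.015,"dz":0,"twist":0,"grip":-1},{"dx":-0.002,"dy":0.03,"dz":0,"twist":0,"grip":-1},{"dx":-0.003,"dy":0.045,"dz":0,"twist":0,"grip":-1},{"dx":-0.0044,"dy":0.059,"dz":0,"twist":0,"grip":-1},{"dx":-0.0044,"dy":0.059,"dz":0,"twist":0,"grip":-1}]'
python3 -m crank '[{"dx":0.004,"dy":0.0002,"dz":0,"twist":0,"grip":-1},{"dx":0.008,"dy":0.0005,"dz":0,"twist":0,"grip":-1},{"dx":0.011,"dy":0.0007,"dz":0,"twist":0,"grip":-1},{"dx":0.014,"dy":0.0009,"dz":0,"twist":0,"grip":-1},{"dx":0.014,"dy":0.0009,"dz":0,"twist":0,"grip":-1}]'
python3 -m crank '[{"dx":0.001,"dy":0.0001,"dz":0,"twist":0,"grip":-1},{"dx":0.002,"dy":0.0001,"dz":0,"twist":0,"grip":-1},{"dx":0.003,"dy":0.0002,"dz":0,"twist":0,"grip":-1},{"dx":0.004,"dy":0.0003,"dz":0,"twist":0,"grip":-1},{"dx":0.005,"dy":0.0003,"dz":0,"twist":0,"grip":-1}]'
```

```text
t: 12.07
eef_pos: [0.5587, -0.1636, 0.1416]
ee_rot: [-3.139, -0.0, -1.49]
force: [0.0, 0.2, 0.0]
width: 0.0004
gripper_force: 0.0
t: 12.48
eef_pos: [0.5726, -0.1645, 0.1399]
ee_rot: [-3.142, -0.0, -1.491]
force: [-0.3, 0.7, -0.2]
width: 0.0007
gripper_force: 0.0
t: 12.9
eef_pos: [0.5769, -0.1637, 0.1401]
ee_rot: [-3.142, -0.0, -1.491]
force: [-0.6, 0.1, 0.1]
width: 0.0003
gripper_force: 0.0
```

```bash
python3 -m crank '[{"dx":0.001,"dy":0.0001,"dz":0,"twist":0,"grip":-1},{"dx":0.002,"dy":0.0003,"dz":0,"twist":0,"grip":-1},{"dx":0.003,"dy":0.0004,"dz":0,"twist":0,"grip":-1},{"dx":0.004,"dy":0.0006,"dz":0,"twist":0,"grip":-1},{"dx":0.004,"dy":0.0006,"dz":0,"twist":0,"grip":-1}]'
python3 -m crank '[{"dx":0.001,"dy":0.0001,"dz":0,"twist":0,"grip":-1},{"dx":0.002,"dy":0.0003,"dz":0,"twist":0,"grip":-1},{"dx":0.003,"dy":0.0004,"dz":0,"twist":0,"grip":-1},{"dx":0.004,"dy":0.0006,"dz":0,"twist":0,"grip":-1},{"dx":0.004,"dy":0.0006,"dz":0,"twist":0,"grip":-1}]'
```

```text
t: 13.32
eef_pos: [0.5807, -0.1631, 0.14]
ee_rot: [3.141, -0.0, -1.491]
force: [-0.4, -0.1, 0.7]
width: 0.0003
gripper_force: 0.4
t: 13.73
eef_pos: [0.5841, -0.1625, 0.1401]
ee_rot: [3.14, 0.0, -1.491]
force: [-4.1, 0.9, 3.6]
width: 0.0002
gripper_force: 1.9
```

```bash
python3 -m crank '[{"dx":0.001,"dy":0.0002,"dz":0,"twist":0,"grip":-1},{"dx":0.002,"dy":0.0004,"dz":0,"twist":0,"grip":-1},{"dx":0.003,"dy":0.0006,"dz":0,"twist":0,"grip":-1},{"dx":0.003,"dy":0.0006,"dz":0,"twist":0,"grip":-1},{"dx":0.003,"dy":0.0006,"dz":0,"twist":0,"grip":-1}]'
```

```text
t: 14.15
eef_pos: [0.5876, -0.1617, 0.1401]
ee_rot: [3.141, 0.0, -1.491]
force: [-3.0, 1.5, 1.6]
width: 0.0006
gripper_force: 1.8
```

```bash
python3 -m crank '[{"dx":0.001,"dy":0.0002,"dz":0,"twist":0,"grip":-1},{"dx":0.002,"dy":0.0004,"dz":0,"twist":0,"grip":-1},{"dx":0.002,"dy":0.0004,"dz":0,"twist":0,"grip":-1},{"dx":0.002,"dy":0.0004,"dz":0,"twist":0,"grip":-1},{"dx":0.002,"dy":0.0004,"dz":0,"twist":0,"grip":-1}]'
```

```text
t: 14.57
eef_pos: [0.5884, -0.1615, 0.14]
ee_rot: [3.139, 0.0, -1.491]
force: [-6.9, 1.7, 5.7]
width: 0.0006
gripper_force: 4.1
```

Force is rising near the expected end point. I'll back off and check where the knob is.

```bash
python3 -m crank '[{"dx":-0.006,"dy":0,"dz":0,"twist":0,"grip":-1},{"dx":-0.01,"dy":-0.01,"dz":0.005,"twist":0,"grip":-1},{"dx":-0.01,"dy":-0.04,"dz":0.02,"twist":0,"grip":-1},{"dx":-0.01,"dy":-0.08,"dz":0.04,"twist":0,"grip":-1},{"dx":-0.01,"dy":-0.12,"dz":0.06,"twist":0,"grip":-1}]'
python3 -m crank '[{"dx":0,"dy":-0.02,"dz":0.02,"twist":0,"grip":-1},{"dx":0,"dy":-0.04,"dz":0.03,"twist":0,"grip":-1},{"dx":0,"dy":-0.04,"dz":0.03,"twist":0,"grip":-1},{"dx":0,"dy":-0.04,"dz":0.03,"twist":0,"grip":-1},{"dx":0,"dy":-0.04,"dz":0.03,"twist":0,"grip":-1}]'
python3 - <<'E'
from station import arm
import cv2
a=arm.grab_frame("side")[195:315,285:445,::-1]
cv2.imwrite("pics/s6.png",cv2.resize(a,(800,600),interpolation=cv2.INTER_CUBIC))
E
```

```text
t: 14.98
eef_pos: [0.5803, -0.2772, 0.1986]
ee_rot: [-3.14, -0.001, -1.488]
force: [2.1, 0.6, 1.0]
width: 0.0003
gripper_force: 0.0
t: 15.4
eef_pos: [0.5797, -0.3161, 0.2269]
ee_rot: [-3.141, 0.0, -1.491]
force: [-0.3, -0.2, -0.9]
width: 0.0005
gripper_force: 0.0
```

View pics/s6.png

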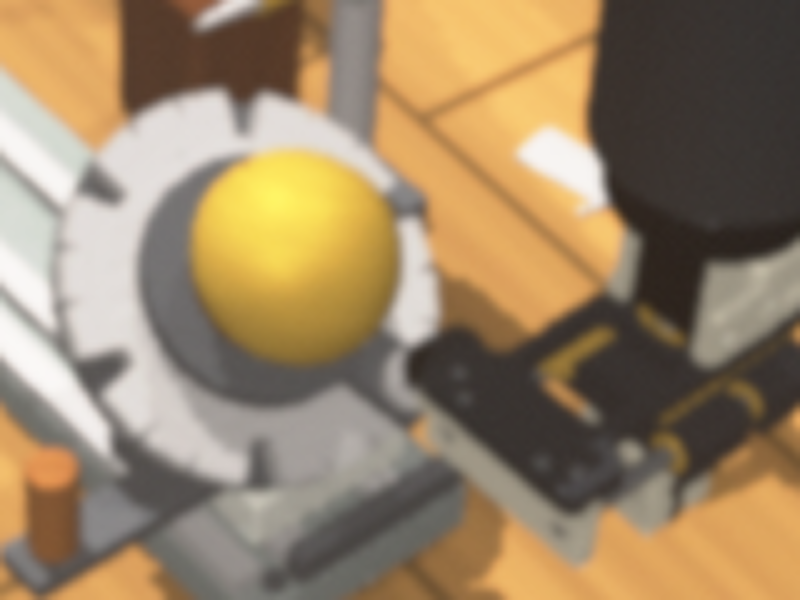

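The gripper hides the knob, though the barrel has moved up-right. I'll raise the tool and measure the knob blob by mask.

```bash
python3 -m crank '[{"dx":0,"dy":-0.01,"dz":0.035,"twist":0,"grip":-1},{"dx":0,"dy":-0.02,"dz":0.07,"twist":0,"grip":-1},{"dx":0,"dy":-0.03,"dz":0.105,"twist":0,"grip":-1},{"dx":0,"dy":-0.03,"dz":0.12,"twist":0,"grip":-1},{"dx":0,"dy":-0.03,"dz":0.12,"twist":0,"grip":-1}]'
python3 - <<'E'
from station import arm
import cv2,numpy as np
full=arm.grab_frame("side")[:,:,::-1]; cv2.imwrite("pics/f7.png",full)
for f in ("pics/side0.png","pics/s5.png","pics/f7.png"):
    im=cv2.imread(f); 
    if f!="pics/s5.png": im=cv2.resize(im[195:315,285:445],(800,600),interpolation=cv2.INTER_CUBIC)
    m=(im.max(2)<70).astype(np.uint8)
    k,l,s,c=cv2.connectedComponentsWithStats(m)
    print(f,[(s[i].tolist(),c[i].round(1).tolist()) for i in range(1,k) if s[i,4]>1500])
E
```

```text
t: 15.87
eef_pos: [0.5813, -0.3464, 0.352]
ee_rot: [-3.136, -0.004, -1.49]
force: [-0.1, -0.6, -0.4]
width: 0.0004
gripper_force: 0.0
pics/side0.png [([703, 74, 49, 42, 1603], [725.8, 94.7]), ([266, 404, 69, 68, 3402], [299.1, 437.5])]
pics/s5.png [([547, 0, 253, 407, 45323], [703.8, 173.6]), ([401, 347, 71, 60, 2909], [435.4, 376.4])]
pics/f7.png [([515, 0, 285, 303, 29204], [689.0, 154.7]), ([410, 332, 72, 61, 3048], [444.9, 361.8])]
```

The knob is now at azimuth of about −65°, still lifted and about 5° short of the notch. I'll repeat the push and go about 7 mm further.

```bash
python3 -m crank '[{"dx":0,"dy":0.01,"dz":-0.03,"twist":0,"grip":-1},{"dx":0,"dy":0.02,"dz":-0.06,"twist":0,"grip":-1},{"dx":-0.001,"dy":0.035,"dz":-0.09,"twist":0,"grip":-1},{"dx":-0.003,"dy":0.055,"dz":-0.12,"twist":0,"grip":-1},{"dx":-0.003,"dy":0.08,"dz":-0.15,"twist":0,"grip":-1}]'
python3 -m crank '[{"dx":0,"dy":0.02,"dz":-0.03,"twist":0,"grip":-1},{"dx":0,"dy":0.042,"dz":-0.057,"twist":0,"grip":-1},{"dx":0,"dy":0.042,"dz":-0.057,"twist":0,"grip":-1},{"dx":0,"dy":0.042,"dz":-0.057,"twist":0,"grip":-1},{"dx":0,"dy":0.06,"dz":-0.057,"twist":0,"grip":-1}]'
python3 -m crank '[{"dx":0,"dy":0.015,"dz":0,"twist":0,"grip":-1},{"dx":0,"dy":0.03,"dz":0,"twist":0,"grip":-1},{"dx":0,"dy":0.043,"dz":0,"twist":0,"grip":-1},{"dx":0,"dy":0.043,"dz":0,"twist":0,"grip":-1},{"dx":0,"dy":0.043,"dz":0,"twist":0,"grip":-1}]'
```

```text
t: 16.33
eef_pos: [0.5754, -0.2648, 0.1943]
ee_rot: [3.139, 0.001, -1.491]
force: [0.7, 0.7, -0.9]
width: 0.0004
gripper_force: 0.0
t: 16.75
eef_pos: [0.5768, -0.2071, 0.1399]
ee_rot: [3.14, -0.001, -1.49]
force: [0.8, -0.2, 0.9]
width: 0.0004
gripper_force: 0.0
t: 17.17
eef_pos: [0.5773, -0.1627, 0.141]
ee_rot: [-3.141, -0.0, -1.489]
force: [0.4, -0.2, -0.2]
width: 0.0006
gripper_force: 0.0
```

```bash
python3 -m crank '[{"dx":0.003,"dy":0.0002,"dz":0,"twist":0,"grip":-1},{"dx":0.006,"dy":0.0004,"dz":0,"twist":0,"grip":-1},{"dx":0.009,"dy":0.0006,"dz":0,"twist":0,"grip":-1},{"dx":0.011,"dy":0.001,"dz":0,"twist":0,"grip":-1},{"dx":0.011,"dy":0.001,"dz":0,"twist":0,"grip":-1}]'
python3 -m crank '[{"dx":0.001,"dy":0.0002,"dz":0,"twist":0,"grip":-1},{"dx":0.002,"dy":0.0005,"dz":0,"twist":0,"grip":-1},{"dx":0.003,"dy":0.0008,"dz":0,"twist":0,"grip":-1},{"dx":0.003,"dy":0.0008,"dz":0,"twist":0,"grip":-1},{"dx":0.003,"dy":0.0008,"dz":0,"twist":0,"grip":-1}]'
```

```text
t: 17.58
eef_pos: [0.5882, -0.1624, 0.1401]
ee_rot: [3.141, -0.0, -1.491]
force: [-0.5, -0.2, -1.0]
width: 0.0006
gripper_force: 0.0
t: 18.0
eef_pos: [0.5914, -0.1611, 0.1405]
ee_rot: [-3.141, -0.0, -1.49]
force: [-0.7, 1.0, 0.0]
width: 0.0007
gripper_force: 0.0
```

```bash
python3 -m crank '[{"dx":0.001,"dy":0.0003,"dz":0,"twist":0,"grip":-1},{"dx":0.002,"dy":0.0006,"dz":0,"twist":0,"grip":-1},{"dx":0.002,"dy":0.0006,"dz":0,"twist":0,"grip":-1},{"dx":0.002,"dy":0.0006,"dz":0,"twist":0,"grip":-1},{"dx":0.002,"dy":0.0006,"dz":0,"twist":0,"grip":-1}]'
```

```text
t: 18.42
eef_pos: [0.5928, -0.1606, 0.1404]
ee_rot: [3.142, -0.0, -1.491]
force: [-0.9, -0.3, 0.7]
width: 0.0005
gripper_force: 0.8
```

```bash
python3 -m crank '[{"dx":0.001,"dy":0.0003,"dz":0,"twist":0,"grip":-1},{"dx":0.002,"dy":0.0006,"dz":0,"twist":0,"grip":-1},{"dx":0.002,"dy":0.0006,"dz":0,"twist":0,"grip":-1},{"dx":0.002,"dy":0.0006,"dz":0,"twist":0,"grip":-1},{"dx":0.002,"dy":0.0006,"dz":0,"twist":0,"grip":-1}]'
```

```text
t: 18.83
eef_pos: [0.5947, -0.1601, 0.1405]
ee_rot: [3.141, -0.0, -1.491]
force: [-4.0, -0.7, 4.4]
width: 0.0003
gripper_force: 2.4
```

```bash
python3 -m crank '[{"dx":0.001,"dy":0.0003,"dz":0,"twist":0,"grip":-1},{"dx":0.0015,"dy":0.0005,"dz":0,"twist":0,"grip":-1},{"dx":0.0015,"dy":0.0005,"dz":0,"twist":0,"grip":-1},{"dx":0.0015,"dy":0.0005,"dz":0,"twist":0,"grip":-1},{"dx":0.0015,"dy":0.0005,"dz":0,"twist":0,"grip":-1}]'
```

```text
t: 19.25
eef_pos: [0.5962, -0.1595, 0.1402]
ee_rot: [3.141, 0.0, -1.491]
force: [-5.1, -0.3, 3.3]
width: 0.0005
gripper_force: 2.2
```

```bash
python3 -m crank '[{"dx":0.001,"dy":0,"dz":0.0005,"twist":0,"grip":-1},{"dx":0.002,"dy":0,"dz":0.001,"twist":0,"grip":-1},{"dx":0.002,"dy":0,"dz":0.001,"twist":0,"grip":-1},{"dx":0.002,"dy":0,"dz":0.001,"twist":0,"grip":-1},{"dx":0.002,"dy":0,"dz":0.001,"twist":0,"grip":-1}]'
```

```text
t: 19.67
eef_pos: [0.5969, -0.1594, 0.1405]
ee_rot: [3.139, 0.001, -1.491]
force: [-6.4, -0.5, 2.0]
width: 0.0005
gripper_force: 3.6
```

```bash
python3 -m crank '[{"dx":0.001,"dy":0,"dz":0.0005,"twist":0,"grip":-1},{"dx":0.002,"dy":0,"dz":0.001,"twist":0,"grip":-1},{"dx":0.002,"dy":0,"dz":0.001,"twist":0,"grip":-1},{"dx":0.002,"dy":0,"dz":0.001,"twist":0,"grip":-1},{"dx":0.002,"dy":0,"dz":0.001,"twist":0,"grip":-1}]'
```

```text
t: 20.08
eef_pos: [0.5972, -0.1595, 0.1408]
ee_rot: [3.135, 0.001, -1.491]
force: [-11.5, -0.3, 2.6]
width: 0.0003
gripper_force: 4.6
```

Force has climbed to 11.5 N with no motion, so the pin has probably dropped and locked. Backing off to verify.

```bash
python3 -m crank '[{"dx":-0.008,"dy":0,"dz":0,"twist":0,"grip":-1},{"dx":-0.013,"dy":-0.01,"dz":0.005,"twist":0,"grip":-1},{"dx":-0.015,"dy":-0.04,"dz":0.02,"twist":0,"grip":-1},{"dx":-0.015,"dy":-0.08,"dz":0.04,"twist":0,"grip":-1},{"dx":-0.015,"dy":-0.11,"dz":0.07,"twist":0,"grip":-1}]'
python3 -m crank '[{"dx":0,"dy":-0.02,"dz":0.035,"twist":0,"grip":-1},{"dx":0,"dy":-0.04,"dz":0.07,"twist":0,"grip":-1},{"dx":0,"dy":-0.06,"dz":0.105,"twist":0,"grip":-1},{"dx":0,"dy":-0.08,"dz":0.13,"twist":0,"grip":-1},{"dx":0,"dy":-0.08,"dz":0.13,"twist":0,"grip":-1}]'
python3 - <<'E'
from station import arm
import cv2,numpy as np
full=arm.grab_frame("side")[:,:,::-1]; cv2.imwrite("pics/f8.png",full)
im=cv2.resize(full[195:315,285:445],(800,600),interpolation=cv2.INTER_CUBIC); cv2.imwrite("pics/s8.png",im)
m=(im.max(2)<70).astype(np.uint8)
k,l,s,c=cv2.connectedComponentsWithStats(m)
print([(s[i].tolist(),c[i].round(1).tolist()) for i in range(1,k) if s[i,4]>1500])
E
```

```text
t: 20.5
eef_pos: [0.585, -0.2681, 0.2093]
ee_rot: [3.141, 0.001, -1.489]
force: [1.5, 0.3, -0.1]
width: 0.0007
gripper_force: 0.0
t: 20.92
eef_pos: [0.587, -0.3517, 0.3472]
ee_rot: [-3.131, -0.007, -1.493]
force: [-0.6, 1.1, 0.1]
width: 0.0003
gripper_force: 0.0
[([537, 0, 263, 317, 26470], [698.5, 171.9]), ([408, 322, 71, 62, 3012], [442.7, 352.0])]
```

View pics/s8.png

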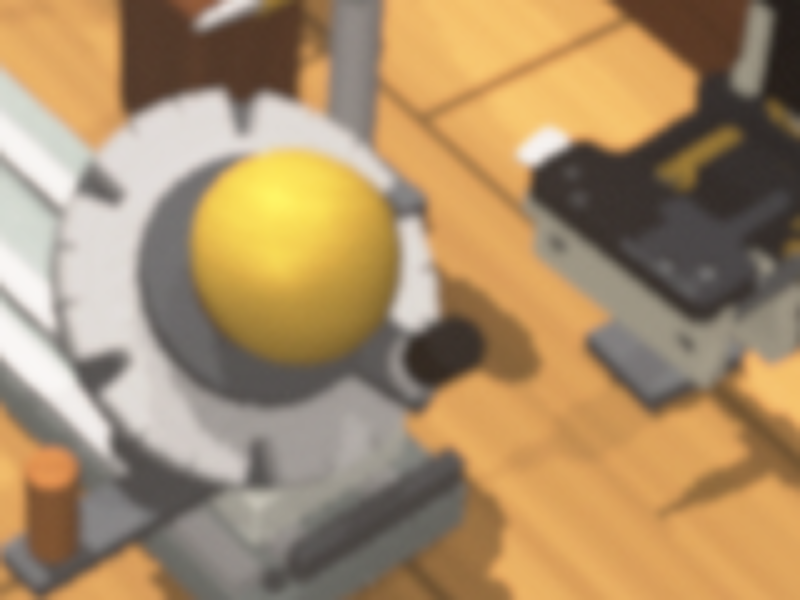

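The knob now sits close on its barrel at the new notch: it dropped about 10 mm and resists 11 N, so it is home. Next I'll go to the carriage handle, with the closing axis along the rail.

```bash
python3 -m crank '[{"dx":-0.015,"dy":0.025,"dz":0,"twist":-7,"grip":0.4},{"dx":-0.03,"dy":0.05,"dz":0,"twist":-14,"grip":0.4},{"dx":-0.045,"dy":0.075,"dz":0,"twist":-21,"grip":0.4},{"dx":-0.06,"dy":0.1,"dz":0,"twist":-28,"grip":0.4},{"dx":-0.075,"dy":0.12,"dz":0,"twist":-35,"grip":0.4}]'
python3 -m crank '[{"dx":-0.015,"dy":0.03,"dz":0,"twist":-7,"grip":0.4},{"dx":-0.03,"dy":0.06,"dz":0,"twist":-14,"grip":0.4},{"dx":-0.045,"dy":0.09,"dz":-0.01,"twist":-21,"grip":0.4},{"dx":-0.06,"dy":0.115,"dz":-0.03,"twist":-28,"grip":0.4},{"dx":-0.068,"dy":0.13,"dz":-0.05,"twist":-35,"grip":0.4}]'
python3 -m crank '[{"dx":0,"dy":0,"dz":-0.02,"twist":-7,"grip":0.4},{"dx":0,"dy":0,"dz":-0.04,"twist":-14,"grip":0.4},{"dx":0,"dy":0,"dz":-0.06,"twist":-21,"grip":0.4},{"dx":0,"dy":0,"dz":-0.08,"twist":-21,"grip":0.4},{"dx":0,"dy":0,"dz":-0.09,"twist":-21,"grip":0.4}]'
python3 -m crank '[{"dx":0,"dy":0,"dz":0,"twist":0,"grip":0.4},{"dx":0,"dy":0,"dz":0,"twist":0,"grip":0.4},{"dx":0,"dy":0,"dz":0,"twist":0,"grip":0.4},{"dx":0,"dy":0,"dz":0,"twist":0,"grip":0.4},{"dx":0,"dy":0,"dz":0,"twist":0,"grip":0.4}]'
```

```text
t: 21.38
eef_pos: [0.5096, -0.2253, 0.3392]
ee_rot: [-3.141, 0.001, -2.107]
force: [0.6, 0.4, 1.3]
width: 0.0283
gripper_force: 0.0
t: 21.8
eef_pos: [0.4414, -0.0949, 0.2898]
ee_rot: [-3.141, 0.004, -2.713]
force: [0.6, -0.1, -0.8]
width: 0.0591
gripper_force: 0.0
t: 22.22
eef_pos: [0.4411, -0.0965, 0.1974]
ee_rot: [3.141, -0.002, -3.074]
force: [-1.0, -1.1, -0.7]
width: 0.0619
gripper_force: 0.0
t: 22.63
eef_pos: [0.4429, -0.0968, 0.2007]
ee_rot: [3.141, 0.002, -3.074]
force: [-0.0, 0.2, 0.7]
width: 0.0615
gripper_force: 0.0
```

```bash
python3 -m crank '[{"dx":-0.001,"dy":-0.003,"dz":-0.025,"twist":0,"grip":0.4},{"dx":-0.001,"dy":-0.003,"dz":-0.05,"twist":0,"grip":0.4},{"dx":-0.001,"dy":-0.003,"dz":-0.065,"twist":0,"grip":0.4},{"dx":-0.001,"dy":-0.003,"dz":-0.08,"twist":0,"grip":0.4},{"dx":-0.001,"dy":-0.003,"dz":-0.09,"twist":0,"grip":0.4}]'
python3 -m crank '[{"dx":0,"dy":0,"dz":-0.01,"twist":0,"grip":0.4},{"dx":0,"dy":0,"dz":-0.018,"twist":0,"grip":0.4},{"dx":0,"dy":0,"dz":-0.018,"twist":0,"grip":-1},{"dx":0,"dy":0,"dz":-0.018,"twist":0,"grip":-1},{"dx":0,"dy":0,"dz":-0.018,"twist":0,"grip":-1}]' 20
python3 -m crank '[{"dx":0,"dy":0,"dz":0,"twist":0,"grip":-1},{"dx":0,"dy":0,"dz":0,"twist":0,"grip":-1},{"dx":0,"dy":0,"dz":0,"twist":0,"grip":-1},{"dx":0,"dy":0,"dz":0,"twist":0,"grip":-1},{"dx":0,"dy":0,"dz":0,"twist":0,"grip":-1}]'
```

```text
t: 23.05
eef_pos: [0.4411, -0.0999, 0.109]
ee_rot: [3.142, -0.0, -3.075]
force: [1.0, -0.2, 0.0]
width: 0.0614
gripper_force: 0.0
t: 23.47
eef_pos: [0.4419, -0.0998, 0.0924]
ee_rot: [-3.142, 0.001, -3.074]
force: [-1.0, 0.1, -0.1]
width: 0.0467
gripper_force: 0.0
t: 23.88
eef_pos: [0.4416, -0.1, 0.0922]
ee_rot: [-3.141, 0.001, -3.074]
force: [-0.5, -1.3, 3.8]
width: 0.0238
gripper_force: 20.0
```

Handle gripped at 24 mm. I'll slide it along the rail, 140 mm first, then feel for the notch.

```bash
python3 -m crank '[{"dx":-0.0005,"dy":0.008,"dz":0,"twist":0,"grip":-1},{"dx":-0.001,"dy":0.017,"dz":0,"twist":0,"grip":-1},{"dx":-0.0016,"dy":0.026,"dz":0,"twist":0,"grip":-1},{"dx":-0.0021,"dy":0.035,"dz":0,"twist":0,"grip":-1},{"dx":-0.0027,"dy":0.044,"dz":0,"twist":0,"grip":-1}]' 30
python3 -m crank '[{"dx":-0.0005,"dy":0.009,"dz":0,"twist":0,"grip":-1},{"dx":-0.0011,"dy":0.018,"dz":0,"twist":0,"grip":-1},{"dx":-0.0016,"dy":0.027,"dz":0,"twist":0,"grip":-1},{"dx":-0.0022,"dy":0.036,"dz":0,"twist":0,"grip":-1},{"dx":-0.0028,"dy":0.045,"dz":0,"twist":0,"grip":-1}]'
python3 -m crank '[{"dx":-0.0005,"dy":0.009,"dz":0,"twist":0,"grip":-1},{"dx":-0.0011,"dy":0.018,"dz":0,"twist":0,"grip":-1},{"dx":-0.0016,"dy":0.027,"dz":0,"twist":0,"grip":-1},{"dx":-0.0022,"dy":0.036,"dz":0,"twist":0,"grip":-1},{"dx":-0.0028,"dy":0.045,"dz":0,"twist":0,"grip":-1}]'
```

```text
t: 24.3
eef_pos: [0.439, -0.0565, 0.0922]
ee_rot: [-3.14, 0.0, -3.074]
force: [2.7, -10.5, 1.4]
width: 0.0232
gripper_force: 30.0
t: 24.72
eef_pos: [0.4362, -0.0115, 0.0922]
ee_rot: [-3.14, 0.0, -3.074]
force: [3.4, -10.5, 1.6]
width: 0.0237
gripper_force: 30.0
t: 25.13
eef_pos: [0.4334, 0.0335, 0.0922]
ee_rot: [-3.14, 0.001, -3.074]
force: [4.5, -8.1, 1.6]
width: 0.0238
gripper_force: 30.0
```

```bash
python3 -m crank '[{"dx":-0.0001,"dy":0.001,"dz":0,"twist":0,"grip":-1},{"dx":-0.0001,"dy":0.002,"dz":0,"twist":0,"grip":-1},{"dx":-0.0002,"dy":0.003,"dz":0,"twist":0,"grip":-1},{"dx":-0.0002,"dy":0.004,"dz":0,"twist":0,"grip":-1},{"dx":-0.0002,"dy":0.004,"dz":0,"twist":0,"grip":-1}]'
```

```text
t: 25.55
eef_pos: [0.4332, 0.0385, 0.0922]
ee_rot: [3.141, 0.001, -3.074]
force: [-2.4, 1.9, 6.5]
width: 0.0236
gripper_force: 30.0
```

```bash
python3 -m crank '[{"dx":0,"dy":0.001,"dz":0,"twist":0,"grip":-1},{"dx":-0.0001,"dy":0.002,"dz":0,"twist":0,"grip":-1},{"dx":-0.0001,"dy":0.002,"dz":0,"twist":0,"grip":-1},{"dx":-0.0001,"dy":0.002,"dz":0,"twist":0,"grip":-1},{"dx":-0.0001,"dy":0.002,"dz":0,"twist":0,"grip":-1}]'
python3 -m crank '[{"dx":0,"dy":0.001,"dz":0,"twist":0,"grip":-1},{"dx":-0.0001,"dy":0.002,"dz":0,"twist":0,"grip":-1},{"dx":-0.0001,"dy":0.002,"dz":0,"twist":0,"grip":-1},{"dx":-0.0001,"dy":0.002,"dz":0,"twist":0,"grip":-1},{"dx":-0.0001,"dy":0.002,"dz":0,"twist":0,"grip":-1}]'
python3 -m crank '[{"dx":0,"dy":0.001,"dz":0,"twist":0,"grip":-1},{"dx":-0.0001,"dy":0.002,"dz":0,"twist":0,"grip":-1},{"dx":-0.0001,"dy":0.002,"dz":0,"twist":0,"grip":-1},{"dx":-0.0001,"dy":0.002,"dz":0,"twist":0,"grip":-1},{"dx":-0.0001,"dy":0.002,"dz":0,"twist":0,"grip":-1}]'
```

```text
t: 25.97
eef_pos: [0.433, 0.0409, 0.0922]
ee_rot: [3.14, 0.001, -3.075]
force: [-2.8, 5.2, 5.8]
width: 0.0231
gripper_force: 30.0
t: 26.38
eef_pos: [0.4329, 0.0424, 0.0922]
ee_rot: [3.141, 0.001, -3.074]
force: [-1.6, 1.2, 5.2]
width: 0.0235
gripper_force: 30.0
t: 26.8
eef_pos: [0.4328, 0.0439, 0.0922]
ee_rot: [-3.141, 0.001, -3.074]
force: [-0.0, -2.4, 6.1]
width: 0.0236
gripper_force: 30.0
```

The force flips from +5 N (pulled in) to −2.4 N around y≈0.0435, so the ball is in the notch, as predicted. I'll release and retreat upward.

```bash
python3 -m crank '[{"dx":0,"dy":0,"dz":0,"twist":0,"grip":0.2},{"dx":0,"dy":0,"dz":0,"twist":0,"grip":0.4},{"dx":0,"dy":0,"dz":0,"twist":0,"grip":0.4},{"dx":0,"dy":0,"dz":0,"twist":0,"grip":0.4},{"dx":0,"dy":0,"dz":0,"twist":0,"grip":0.4}]'
python3 -m crank '[{"dx":-0.001,"dy":0,"dz":0.02,"twist":0,"grip":0.4},{"dx":-0.002,"dy":0,"dz":0.05,"twist":0,"grip":0.4},{"dx":-0.004,"dy":0,"dz":0.09,"twist":0,"grip":0.4},{"dx":-0.005,"dy":0.01,"dz":0.13,"twist":0,"grip":0.4},{"dx":-0.005,"dy":0.04,"dz":0.16,"twist":0,"grip":0.4}]'
python3 -m crank '[{"dx":0,"dy":0.04,"dz":0,"twist":0,"grip":0.4},{"dx":0,"dy":0.08,"dz":0,"twist":0,"grip":0.4},{"dx":0,"dy":0.12,"dz":0,"twist":0,"grip":0.4},{"dx":0,"dy":0.16,"dz":0,"twist":0,"grip":0.4},{"dx":0,"dy":0.2,"dz":0,"twist":0,"grip":0.4}]'
python3 -m crank '[{"dx":0,"dy":0,"dz":0,"twist":0,"grip":0.4},{"dx":0,"dy":0,"dz":0,"twist":0,"grip":0.4},{"dx":0,"dy":0,"dz":0,"twist":0,"grip":0.4},{"dx":0,"dy":0,"dz":0,"twist":0,"grip":0.4},{"dx":0,"dy":0,"dz":0,"twist":0,"grip":0.4}]'
python3 - <<'E'
from h import *
import cv2
def orange(im):
    h=cv2.cvtColor(im,cv2.COLOR_BGR2HSV)
    return h
new=arm.grab_frame("top")[:,:,::-1].copy(); old=cv2.imread("pics/top0.png"); cv2.imwrite("pics/top9.png",new)
t0=np.array(t(587,510)); tmpl=old[int(t0[1])-4:int(t0[1])+6,int(t0[0])-4:int(t0[0])+6]
def peak(im,x0,x1,y0,y1):
    r=cv2.matchTemplate(im[y0:y1,x0:x1],tmpl,cv2.TM_CCOEFF_NORMED);_,v,_,p=cv2.minMaxLoc(r);return v,p[0]+x0,p[1]+y0
v,x,y=peak(new,290,345,280,310);print("score",v,x,y)
dx,dy=x-(int(t0[0])-4),y-(int(t0[1])-4)
print(plane("top",t0,.134),plane("top",t0+[dx,dy],.134))
# polished knob: dark blob & bowl shift in side view
a=cv2.imread("pics/f8.png");b=arm.grab_frame("side")[:,:,::-1].copy();cv2.imwrite("pics/f9.png",b)
for f in (a,b):
    hsv=cv2.cvtColor(f,cv2.COLOR_BGR2HSV);m=cv2.inRange(hsv,(20,150,120),(32,255,255));m[320:]=0;m[:150]=0
    k,l,s,c=cv2.connectedComponentsWithStats(m);i=1+np.argmax(s[1:,4]);print("bowl",c[i],s[i].tolist())
    m=(f.max(2)<70).astype(np.uint8);k,l,s,c=cv2.connectedComponentsWithStats(m)
    print("dark",[(c[j].round(1).tolist(),s[j,4]) for j in range(1,k) if 80<s[j,4]<250 and 240<c[j][0]<420 and 180<c[j][1]<330])
E
```

```text
t: 27.22
eef_pos: [0.4324, 0.0442, 0.0916]
ee_rot: [3.142, -0.0, -3.075]
force: [-0.8, -0.2, -0.7]
width: 0.0516
gripper_force: 0.0
t: 27.63
eef_pos: [0.4274, 0.0823, 0.2546]
ee_rot: [3.141, 0.002, -3.077]
force: [1.4, 1.2, -0.0]
width: 0.0614
gripper_force: 0.0
t: 28.05
eef_pos: [0.4269, 0.2856, 0.2514]
ee_rot: [3.141, 0.0, -3.074]
force: [2.0, -0.1, -0.1]
width: 0.0614
gripper_force: 0.0
t: 28.47
eef_pos: [0.4276, 0.2827, 0.2514]
ee_rot: [3.141, 0.0, -3.076]
force: [-0.6, -0.5, -0.8]
width: 0.0613
gripper_force: 0.0
score 0.7597329020500183 300 290
[ 0.44469106 -0.09946837  0.134     ] [0.43593354 0.04353388 0.134     ]
bowl [343.39659179 245.70720372] [324, 226, 40, 41, 1291]
dark [([373.2, 265.0], np.int32(122))]
bowl [302.72192513 210.33244207] [284, 192, 38, 38, 1122]
dark [([332.0, 229.3], np.int32(115))]
```

The handle is at y≈0.0435, which is the felt notch and where the post stands. The knob is unchanged relative to the bowl, and nothing touches the arm. Handing in.

```bash
python3 -c "
from station import arm
print(arm.job_done())"
```

```text
the job is handed in; nothing more can be done
None
```

I handed the job in at about 28.5 s: by camera and wrist force, the head is one notch counter-clockwise with the plunger home, and the carriage rests in the track notch at the scriber post. The arm is clear of everything; the grip slipped near the end of the turn, so I pushed the knob the last 10° with shut fingers, and the hand-in call returned no verdict.

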